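# Set the pipe length gauge to the sample and lock its stop with the hex key

### The arm

A 6-joint arm with a two-finger parallel gripper is mounted at the origin on a cart in front of the work surface, level with it; the furniture and walls round the work are solid. World frame = base frame: x ahead of the robot, y to its left, z up, the work surface at z = 0. Lengths are in m, angles in rad, forces in N, time in s.
With the tool pointing down it reaches from about 0.35 to 0.85 m from the base axis. Payload 8.1 kg.
Tool frame: the origin (TCP) lies midway between the tips of the shut fingers; the grasp point (between the pads) lies 19 mm behind it (robot.grip_point_offset is the distance from the TCP to the grasp point, in m); z points along the fingers, y is the line along which they close (so a half turn about z gives the same grasp; the last joint's range is limited). The gripper opens to 93 mm and grips with 3 to 60 N. Pads are 15 mm wide; open, the fingers measure 128 mm over their backs; the gripper's body (75 mm by 188 mm) begins 65 mm behind the grasp point.
Start: joints at [-1.405, 0.13, 1.488, -0, 1.523, -0.085], TCP at [0.149, -0.581, 0.197] pointing down, gripper open.
Joint ranges: [-2.96, 2.96], [-0.89, 2.26], [0.02, 2.5], [-1.34, 4.48], [0, 2.73], [-2.66, 2.66]. Speed limits (rad/s): [2.39, 2.39, 2.79, 3.14, 3.14, 3.14].

### API

Orientations are given as a rotation vector (axis times angle).
In Python, from plant import robot, read_camera, job gives the robot as it stands.
- The arm moves only by the shell command python3 -m inch 'ROWS' [FORCE]. ROWS is JSON, one flat list of numbers, 5 for each row, row after row: the shift along the world's x, y, z in mm, then the turn about the world's z in degrees, then the opening in per cent of the stroke, from 0 (shut) to 100 (fully open). In form: [dx, dy, dz, yaw, hand, dx, dy, dz, yaw, hand, ...]. A call has 1 to 10 rows; each row is the pose to reach, as a shift and turn from the pose commanded when the call began; what a row does not reach only later rows make up. A row lasts 1/12 s, in which the tool goes at most 41.7 mm and 7.16 degrees, less where a joint would pass 70% of its speed; a pose out of reach is approached as far as the arm can. A call with a gripper value outside its range is refused whole. The fingers move at their own pace and stop on an object; FORCE is the grip in N (left out, the last holds). Time passes only in rows, so rows that repeat a pose let the fingers close. It gives the time, the measured TCP pose, the force, the opening and the grip force at its end, in the units of the state.
- robot.read_state(): the state, without advancing time (a new reading comes with each control period).
- read_camera(name): name is "scene" or "top" or "wrist"; returns a dict with "image" (400x640x3 uint8, blue, green, red), "K" (3x3 intrinsics, pixels), "D" ([k1, k2, p1, p2, k3] as OpenCV has them; the pictures are not rectified), "extrinsics" (4x4, takes a point from world to camera coordinates); the wrist camera has in their place "mount" (4x4, takes a point from camera to tool coordinates, whose origin is the TCP and whose axes are the flange's). Camera axes: x right, y down, z forward; pixel columns grow to the right and rows downward; lengths in m; the calibration is good to about 2 mm. A picture is of the moment at which its call begins: read the wrist's pose just before it. There is no depth.
- job.close_job(): hands the job in; it is judged then, once.
The state is a dict: "t": time; "q": joint angles; "dq": joint speeds; "joint_torque": joint torques, N m; "tool_pos": TCP position; "orientation": TCP orientation; "force": force on the tool from outside, world axes, zero at the start; "wrist_torque": the same for the moment, N m; "opening": finger opening in m; "gripper_force": force on a finger pad.
Only numpy, scipy, OpenCV 4.12 (cv2) and the standard library are available. Lean on these libraries where they do the work, as an engineer would, in place of code of your own. Each camera call takes 0.05 s, during which the arm holds its last target. There are 200 camera calls.

### The job

Set the pipe length gauge to the sample: push the stop along the bed until it holds the grey sample pipe snug between itself and the fence. Then take the larger of the two T-handle hex keys from its stand, put it down the access hole in the stop and turn it until it drops fully into the sunken screw socket, and tighten the screw clockwise until it comes up hard. Leave the key standing in the screw, and leave the smaller key and the other things about the bench where they are.

Things in the scene. Friction and masses are not known exactly. Their poses are not given: they have to be found in the camera images.
- gauge: Pipe length gauge bolted to the table: grey bed 120 mm deep (its x) by 310 mm long (its y) by 18 mm high. Origin: centre of the underside. A steel angle lies as a V trough along its y at x = +32 mm for the sample pipe; a steel fence plate, 46 mm high above the bed, stands across the trough at the -y end. A rule strip runs along the -x edge.
- fence_face (a point): Centre of the fence's measuring face, which looks along the gauge's +y, 38 mm above the table.
- length_stop (a joint): Slide of the dark steel stop along the gauge's y, in m: the clear distance between the fence face and the stop's measuring face (grows along the gauge's +y, away from the fence, 0 to 0.20). The stop rubs: it takes about 5 N to push while the screw is slack and stays where it is left; the tightened screw clamps it. It cannot lift or turn.
- access_hole (a point): Centre of the mouth of the vertical access hole, in the middle of the stop block's flat top, 70 mm above the table. Block 56 x 56 mm in plan, sides along the gauge's axes. The hole is 34 mm wide at the mouth, narrows to 21 mm at 9 mm depth and goes on 21 mm wide to the rim of the screw's hexagon socket, 32 mm below the mouth.
- push_face (a point): Centre of the block's free side (it looks along the gauge's +y, away from the fence), 43 mm above the table: the side to push on. The opposite side is the measuring face, which goes on as an arm out to the gauge's +x over the trough. Above the bed there is nothing else on that side for at least 20 mm.
- socket_floor (a point): Floor of the hexagon socket on the screw axis, 46 mm below access_hole; the socket is 17.7 mm across flats and 14 mm deep. Its flats may stand at any angle, which cannot be seen.
- clamp_screw (a joint): Angle of the clamp screw in rad: 0 is slack, grows as it is turned clockwise seen from above, hard stop (tight) at 1.1. It starts slack at 0 to 0.15 and rubs with about 0.2 N m. The value does not tell at what angle the socket's flats stand.
- sample_pipe: Grey plastic pipe, 62 mm long, 24 mm across, lying loose in the V trough along the gauge's y, near or against the fence. Origin: under its middle; its own y is its length.
- key_stand: Wooden block 66 (x) x 150 (y) x 48 mm fixed to the table, origin: centre of the underside. Two upright holes 22 mm across, 40 mm deep, at y = -40 and +40 mm, hold the two keys; which is in which varies.
- key_large: Larger steel T-handle hex key, 0.42 kg: hexagon shaft 17 mm across flats, 128 mm long, flat-ended; on top a square hub 24 x 24 x 24 mm with a crossbar 130 mm long and 13 mm thick (17 mm at the ends) along its own x. Origin: its foot; z up the shaft. Starts upright in a hole of the stand, its foot 8 mm above the table.
- key_large_hub (a point): Middle of the larger key's hub, 138 mm above its foot: grip the hub across its flat sides (own y).
- key_large_tip (a point): The larger key's foot. On the socket's rim, not yet lined up, it stands about 14 mm above socket_floor, and turning it by up to 60 degrees lines it up; within about 5 degrees of that, held upright and pressed lightly, it goes down (if let go it leans in the hole and may not drop). Dropped in, it stands on the floor.
- key_small: Smaller T-handle hex key, 13 mm across flats, 116 mm shaft, crossbar 96 mm long and 9 mm thick; too small for the screw. Origin: its foot; its top is 132 mm above that. Starts upright in the other hole of the stand.
- tape_measure: Yellow tape measure lying behind the gauge, a bystander.
- coupling_32: Grey plastic pipe coupling, 54 mm, a bystander.
- elbow_20: Cream plastic elbow, 47 mm, a bystander.

How it is judged:
By the outcome, as a careful person would: the job done as asked, in the order asked, and still so for the second after the job is handed in, with the robot touching nothing.
It also fails if it takes over 64 s, if anything falls off the work surface, if the arm or the gripper's body presses on something with over 40 N, if the wrist force passes 120 N, or if a joint passes its speed limit or range.

## Working session

There is one attempt and no reset: what is moved stays moved. The work goes in short steps, Python scripts to look and compute and a shell command to move; the robot and the scene stay as the last step left them, time stands still between calls to the robot, and variables do not carry over. Pictures are saved under pics/ and viewed, at most 10 in all, crops included, and the job is handed in when it is done.

```bash
ls; mkdir -p pics; python3 - <<'E'
from plant import robot, read_camera
import cv2
print(robot.read_state())
for n in ("scene","top"):
    c=read_camera(n); cv2.imwrite(f"pics/{n}0.png",c["image"]); print(n,c["K"],c["D"],c["extrinsics"])
E
```

```text
pics
{'t': 0.0, 'q': array([-1.40540340e+00,  1.31113052e-01,  1.48924535e+00,  3.30651178e-05,
        1.52302142e+00, -8.53623747e-02]), 'dq': array([ 0.00084494, -0.00076253,  0.00241133, -0.00038538, -0.00038755,
       -0.00102808]), 'joint_torque': array([ 1.89505568e-04, -5.59851444e+01, -4.91747832e+01,  7.68607948e-02,
        3.58566467e-02, -1.40649931e-04]), 'tool_pos': array([ 0.1488391 , -0.58062972,  0.19623486]), 'orientation': array([-3.11516005e+00, -3.92628396e-01,  6.04340520e-05]), 'force': array([-0.95817772, -0.19905055, -0.58544506]), 'wrist_torque': array([0.04220832, 0.01950942, 0.00067907]), 'gripper_force': 0.0, 'opening': 0.09299782451025351}
scene [[504.95622031   0.         315.15996331]
 [  0.         504.95622031 202.94878776]
 [  0.           0.           1.        ]] [-0.11464416  0.          0.          0.          0.        ] [[-0.56939441 -0.82203749 -0.00666108  0.33715614]
 [-0.40011677  0.28420594 -0.87128271  0.3204197 ]
 [ 0.71812017 -0.4934383  -0.49073626  0.9386634 ]
 [ 0.          0.          0.          1.        ]]
top [[491.35983304   0.         322.93350491]
 [  0.         491.35983304 197.02409067]
 [  0.           0.           1.        ]] [-0.0293985  0.         0.         0.         0.       ] [[ 0.02223983 -0.99957572  0.01880867  0.01240483]
 [-0.99416295 -0.02409822 -0.10516327  0.5523724 ]
 [ 0.10557191 -0.01636007 -0.99427708  1.13769728]
 [ 0.          0.          0.          1.        ]]
```

View pics/scene0.png

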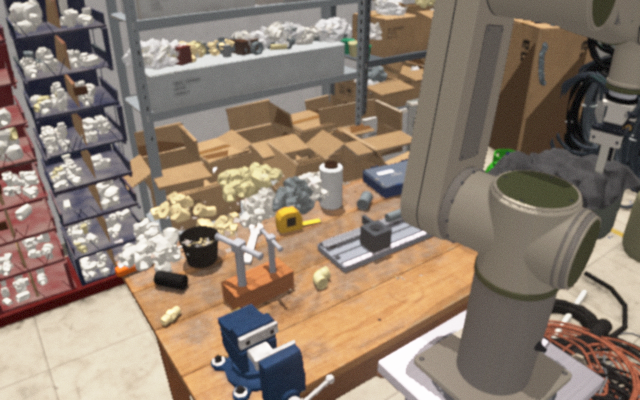

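View pics/top0.png

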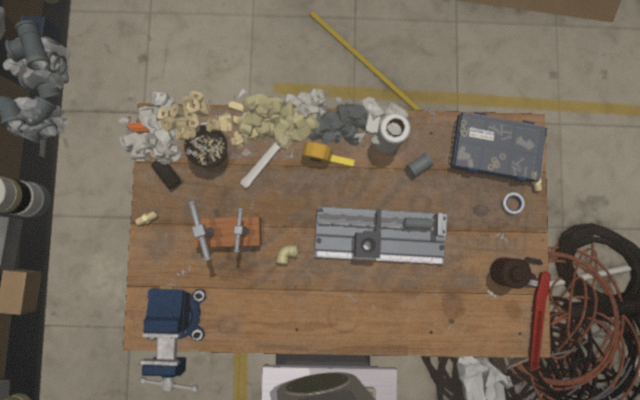

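Top view: the gauge spans cols 316–447, rows 208–263, with the fence at the right (world −y). The stop hole is near (367,245) and the pipe near (418,225). The larger key is at the left of the stand (hub near 201,230) and the smaller at (239,230). I'll enlarge both views to pick points.

```bash
cat > h.py <<'E'
import numpy as np, cv2
from scipy.spatial.transform import Rotation as R
from plant import robot, read_camera
def cam(n):
    s=robot.read_state(); c=read_camera(n)
    if n=="wrist":
        T=np.eye(4);T[:3,:3]=R.from_rotvec(s["orientation"]).as_matrix();T[:3,3]=s["tool_pos"]
        c["W"]=T@np.array(c["mount"])
    else: c["W"]=np.linalg.inv(np.array(c["extrinsics"]))
    return c
def ray(c,p):
    u=cv2.undistortPoints(np.array([[p]],float),np.array(c["K"]),np.array(c["D"]))[0,0]
    d=c["W"][:3,:3]@np.array([u[0],u[1],1]); return c["W"][:3,3],d/np.linalg.norm(d)
def onz(c,p,z):
    o,d=ray(c,p); return (o+d*(z-o[2])/d[2])
def tri(*cp):
    A=np.zeros((3,3));b=np.zeros(3)
    for c,p in cp:
        o,d=ray(c,p);M=np.eye(3)-np.outer(d,d);A+=M;b+=M@o
    x=np.linalg.solve(A,b)
    return x,[np.linalg.norm((np.eye(3)-np.outer(ray(c,p)[1],ray(c,p)[1]))@(x-ray(c,p)[0]))*1e3 for c,p in cp]
def px(c,X):
    E=np.linalg.inv(c["W"]);return cv2.projectPoints(np.array([X],float),cv2.Rodrigues(E[:3,:3])[0],E[:3,3],np.array(c["K"]),np.array(c["D"]))[0][0,0]
E
python3 - <<'E'
from h import *
t=cv2.imread("pics/top0.png")[190:280,190:450]; s=cv2.imread("pics/scene0.png")[200:305,210:440]
a=cv2.resize(t,None,fx=3,fy=3,interpolation=cv2.INTER_CUBIC); b=cv2.resize(s,None,fx=3,fy=3,interpolation=cv2.INTER_CUBIC)
b=cv2.copyMakeBorder(b,0,0,0,780-690,cv2.BORDER_CONSTANT)
cv2.imwrite("pics/crop0.png",np.vstack([a,b]))
E
```

```text
(no output)
```

View pics/crop0.png

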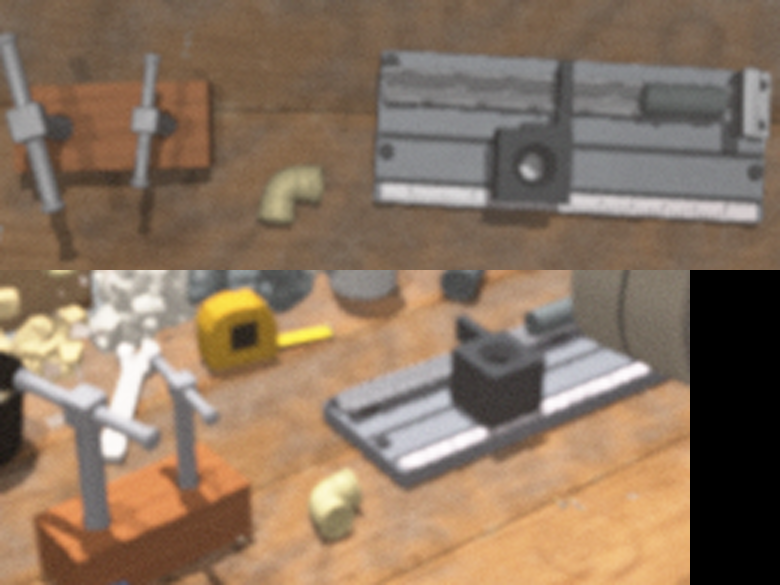

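```bash
python3 - <<'E'
from h import *
np.set_printoptions(precision=4,suppress=True)
t=cam("top"); s=cam("scene")
T=lambda x,y:(x/3+190-.33,y/3+190-.33); S=lambda x,y:(x/3+210-.33,(y-270)/3+200-.33)
for n,a,b in [("hubL top",T(27,122),S(88,397)),("hubS",T(146,121),S(183,382)),("hole",T(534,163),S(496,349))]:
    print(n,*tri((t,a),(s,b)))
for n,p,z in [("hubL",(27,122),.158),("barA",(8,38),.153),("barB",(50,208),.153),("hole",(534,163),.07),("blk tl",(499,131),.07),("blk bl",(497,202),.07),("blk br",(569,203),.07),("arm top",(566,62),.07),
 ("bedTL",(380,52),.018),("bedBL",(376,204),.018),("bedBR",(760,221),.018),("pipeL",(643,101),.035),("pipeR",(730,102),.035),("fenceTop L",(742,135),.064),("fenceTop TL",(745,68),.064)]:
    print(n,onz(t,T(*p),z))
E
```

```text
hubL top [0.4613 0.2849 0.1553] [np.float64(1.370965451714782), np.float64(1.370965451714717)]
hubS [0.4652 0.2058 0.1357] [np.float64(0.35503770024016634), np.float64(0.35503770024023157)]
hole [ 0.4424 -0.0782  0.073 ] [np.float64(0.4584541340401603), np.float64(0.45845413404030005)]
hubL [0.462  0.2854 0.158 ]
barA [0.5208 0.3028 0.153 ]
barB [0.4028 0.2678 0.153 ]
hole [ 0.4427 -0.0781  0.07  ]
blk tl [ 0.4663 -0.0512  0.07  ]
blk bl [ 0.4128 -0.0505  0.07  ]
blk br [ 0.4132 -0.1051  0.07  ]
arm top [ 0.52   -0.1016  0.07  ]
bedTL [0.5287 0.0403 0.018 ]
bedBL [0.4084 0.0406 0.018 ]
bedBR [ 0.4014 -0.2641  0.018 ]
pipeL [ 0.4935 -0.1672  0.035 ]
pipeR [ 0.4943 -0.2361  0.035 ]
fenceTop L [ 0.4676 -0.2383  0.064 ]
fenceTop TL [ 0.5191 -0.2407  0.064 ]
```

The heights agree with the text: hub top 0.155 m against 0.158, hole 0.073 against 0.070. The gauge is turned about −1.2°. The stop needs about 61 mm of travel towards −y. First I move to the push side with the fingers shut.

```bash
python3 -m inch '[292,571,0,-15,0,292,571,0,-15,0,292,571,0,-15,0,292,571,0,-15,0,292,571,0,-15,0,292,571,0,-15,0,292,571,0,-15,0,292,571,0,-15,0,292,571,0,-15,0,292,571,0,-15,0]' 20
python3 -c "
from plant import robot;print(robot.read_state())"
```

```text
t: 1.03
tool_pos: [0.339, -0.2084, 0.1973]
orientation: [3.141, -0.018, 0.001]
force: [1.6, -0.0, 1.3]
opening: 0.0305
gripper_force: 0.0
{'t': 1.0333, 'q': array([-6.80412099e-01, -4.47747796e-01,  2.00599937e+00,  6.27050471e-05,
        1.58263538e+00,  9.02018909e-01]), 'dq': array([ 1.22152002e+00, -1.94237454e-01,  1.36206970e-01, -4.38011467e-05,
        4.87054953e-02,  1.21491930e+00]), 'joint_torque': array([ -8.48591745, -27.08015263, -49.1672802 ,  -0.1385125 ,
         0.39585974,  -2.69396916]), 'tool_pos': array([ 0.33896501, -0.20843896,  0.1973058 ]), 'orientation': array([ 3.14114757e+00, -1.82721313e-02,  9.27108416e-04]), 'force': array([ 1.61193424, -0.0221005 ,  1.3096595 ]), 'wrist_torque': array([-0.0327633 , -0.02069571, -0.0187878 ]), 'gripper_force': 0.0, 'opening': 0.030515349144443114}
```

```bash
python3 -m inch '[102,199,0,0,0,102,199,0,0,0,102,199,0,0,0,102,199,0,0,0,102,199,0,0,0,102,199,0,0,0,102,199,-160,0,0,102,199,-160,0,0,102,199,-160,0,0,102,199,-160,0,0]'
python3 - <<'E'
from h import *
for n in ("wrist",):
    c=cam(n); cv2.imwrite("pics/w1.png",c["image"]);print(robot.read_state()["tool_pos"],c["mount"])
E
```

```text
t: 1.87
tool_pos: [0.4395, -0.0107, 0.0346]
orientation: [-3.141, 0.016, 0.002]
force: [0.3, 0.7, -0.5]
opening: 0.0002
gripper_force: 0.0
[ 0.43440673 -0.01018999  0.02778366] [[-8.96530235e-04 -9.65121341e-01 -2.61801437e-01  7.21091183e-02]
 [ 9.99998891e-01 -1.17665152e-03  9.13219794e-04  8.11485086e-04]
 [-1.18941697e-03 -2.61800328e-01  9.65121326e-01 -1.88373287e-01]
 [ 0.00000000e+00  0.00000000e+00  0.00000000e+00  1.00000000e+00]]
```

View pics/w1.png

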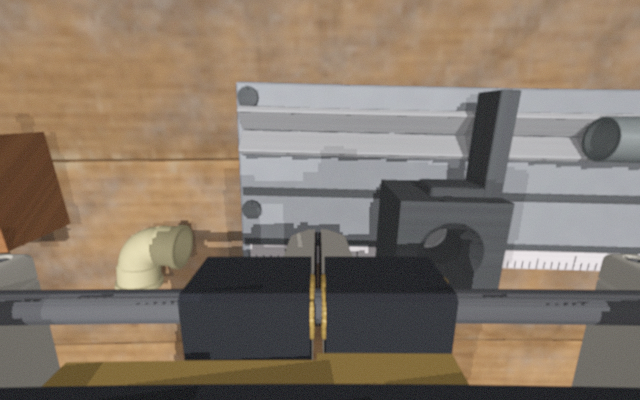

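The wrist view shows the shut fingers beside the stop's push face (block at cols 378–512), clear above the bed, with the pipe beyond the stop's arm. Now I push about 50 mm.

```bash
python3 -m inch '[0,0,0,0,0,0,0,0,0,0]'
python3 -m inch '[0,-8,0,0,0,0,-16,0,0,0,0,-24,0,0,0,0,-32,0,0,0,0,-40,0,0,0,0,-40,0,0,0]'
```

```text
t: 2.08
tool_pos: [0.4409, -0.0113, 0.0383]
orientation: [-3.141, 0.017, 0.0]
force: [0.6, -0.3, 0.4]
opening: 0.0006
gripper_force: 0.0
t: 2.58
tool_pos: [0.4421, -0.0531, 0.039]
orientation: [3.141, -0.019, 0.005]
force: [1.1, 1.3, -0.6]
opening: 0.0008
gripper_force: 0.2
```

```bash
python3 -m inch '[0,-5,0,0,0,0,-10,0,0,0,0,-15,0,0,0,0,-20,0,0,0]'
python3 - <<'E'
from h import *
c=cam("top"); cv2.imwrite("pics/top1.png",cv2.resize(c["image"][190:280,300:460],None,fx=5,fy=5,interpolation=cv2.INTER_CUBIC)); print(robot.read_state()["force"])
E
```

```text
t: 2.92
tool_pos: [0.4414, -0.0712, 0.0382]
orientation: [-3.14, 0.018, -0.002]
force: [0.1, 5.6, 4.3]
opening: 0.0001
gripper_force: 2.9
[-0.01386681  0.96839243  0.60854486]
```

View pics/top1.png

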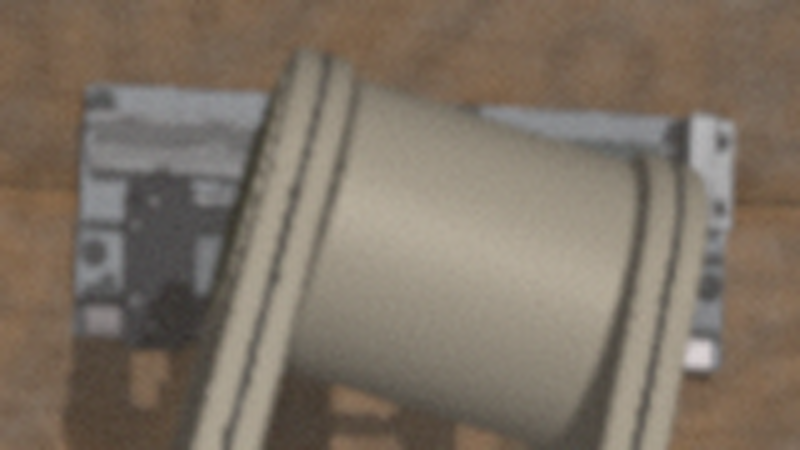

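```bash
python3 -m inch '[0,-4,0,0,0,0,-8,0,0,0,0,-12,0,0,0,0,-14,0,0,0,0,-16,0,0,0]'; python3 -m inch '[0,-2,0,0,0,0,-4,0,0,0]'; python3 -m inch '[0,-1.5,0,0,0,0,-3,0,0,0]'
```

```text
t: 3.38
tool_pos: [0.4409, -0.0871, 0.0377]
orientation: [-3.141, 0.018, -0.001]
force: [-0.6, 6.2, 3.2]
opening: 0.0003
gripper_force: 2.7
t: 3.55
tool_pos: [0.4408, -0.091, 0.0376]
orientation: [-3.141, 0.018, -0.001]
force: [-0.7, 5.1, 3.5]
opening: 0.0006
gripper_force: 2.7
t: 3.72
tool_pos: [0.4407, -0.094, 0.0375]
orientation: [-3.141, 0.018, -0.0]
force: [-0.3, 5.1, 4.1]
opening: 0.0007
gripper_force: 2.7
```

```bash
for i in 1 2 3 4 5 6; do python3 -m inch '[0,-1,0,0,0,0,-2,0,0,0]' | grep -E "tool_pos|force: \["; done
```

```text
tool_pos: [0.4407, -0.096, 0.0375]
force: [-0.7, 5.8, 4.2]
tool_pos: [0.4406, -0.0979, 0.0375]
force: [-1.7, 5.7, 4.1]
tool_pos: [0.4406, -0.0999, 0.0374]
force: [-1.7, 5.6, 3.6]
tool_pos: [0.4406, -0.1018, 0.0374]
force: [-1.3, 5.5, 5.7]
tool_pos: [0.4405, -0.1038, 0.0374]
force: [-2.3, 4.9, 4.3]
tool_pos: [0.4404, -0.1056, 0.0374]
force: [-1.2, 12.4, 7.0]
```

```bash
for i in 1 2; do python3 -m inch '[0,-0.5,0,0,0,0,-0.5,0,0,0]' | grep -E "tool_pos|force: \["; done
```

```text
tool_pos: [0.4405, -0.1055, 0.0374]
force: [-1.4, 10.0, 5.8]
tool_pos: [0.4405, -0.1056, 0.0374]
force: [-0.7, 10.8, 8.3]
```

```bash
python3 -m inch '[0,-1,0,0,0,0,-2,0,0,0,0,-2,0,0,0]' | grep -E "tool_pos|force: \["; python3 -m inch '[0,10,0,0,0,0,20,0,0,0,0,20,40,0,0,0,20,80,0,0,0,20,120,0,0,0,20,160,0,0,0,60,190,0,0,0,100,190,0,0]'
python3 - <<'E'
from h import *
c=cam("wrist"); cv2.imwrite("pics/w2.png",c["image"]);np.savez("w2.npz",W=c["W"],K=c["K"],D=c["D"]);s=robot.read_state();print(s["tool_pos"],s["q"])
E
```

```text
tool_pos: [0.4405, -0.1058, 0.0374]
force: [-1.6, 20.3, 11.0]
t: 5.97
tool_pos: [0.4433, -0.0163, 0.233]
orientation: [3.138, -0.025, 0.015]
force: [2.1, 1.2, 0.5]
opening: 0.0006
gripper_force: 0.0
[ 0.44259388 -0.00765061  0.23145322] [-0.13621803 -0.32813652  1.8549517   0.00331985  1.60747361  1.44441357]
```

View pics/w2.png

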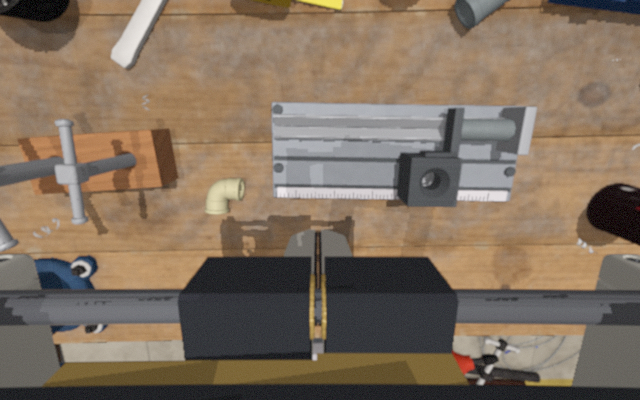

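The stop came up hard at y = −0.1058 (20 N with no further travel). The picture shows the pipe (cols 463–515) held between the stop's arm and the fence. Next I go above the larger key with the fingers part open.

```bash
python3 -m inch '[-5,280,0,0,60,-5,280,0,5,60,-5,280,0,12,60,-5,280,0,17,60,-5,280,0,17,60,-5,280,0,17,60,-5,280,0,17,60,-5,280,0,17,60,-5,280,0,17,60,-5,280,0,17,60]' 20
python3 - <<'E'
from h import *
c=cam("wrist"); cv2.imwrite("pics/w3.png",c["image"]);np.savez("w3.npz",W=c["W"],K=c["K"],D=c["D"]);s=robot.read_state();print(s["tool_pos"],s["q"],c["W"])
E
```

```text
t: 6.85
tool_pos: [0.4354, 0.265, 0.226]
orientation: [3.108, 0.448, -0.001]
force: [0.6, -0.9, -1.0]
opening: 0.0554
gripper_force: 0.0
[0.43563827 0.26457843 0.2262765 ] [ 4.45776185e-01 -1.25700285e-01  1.69207871e+00 -7.67798261e-04
  1.57584496e+00  1.73137200e+00] [[ 0.28159415 -0.92591218 -0.25177643  0.50463737]
 [-0.95953067 -0.271078   -0.07627323  0.2849385 ]
 [ 0.00237126  0.2630653  -0.96477512  0.41432993]
 [ 0.          0.          0.          1.        ]]
```

View pics/w3.png

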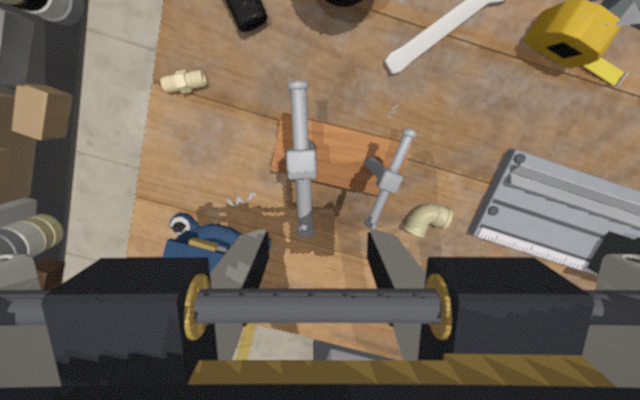

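```bash
python3 - <<'E'
from h import *
np.set_printoptions(precision=4,suppress=True)
c=dict(np.load("w3.npz")); t=cam("top")
print(onz(c,(301,162),.158), tri((c,(301,162)),(t,(198.7,230.3))))
a,b=onz(c,(298,85),.1545),onz(c,(305.5,230),.1545);print(a,b,np.linalg.norm(a-b),(a+b)/2,np.degrees(np.arctan2(*(a-b)[1::-1])))
y=R.from_rotvec(robot.read_state()["orientation"]).as_matrix()[:,1];print(np.degrees(np.arctan2(y[1],y[0])))
E
```

```text
[0.4626 0.2859 0.158 ] (array([0.4621, 0.2859, 0.1556]), [np.float64(0.040566549758033234), np.float64(0.04056654975797281)])
[0.5188 0.3041 0.1545] [0.4057 0.2661 0.1545] 0.11928038503657307 [0.4622 0.2851 0.1545] 18.552682505070337
-73.70405855229133
```

```bash
python3 -m inch '[0,0,0,0,60,0,0,0,0,60]'|grep tool_pos;  python3 -m inch '[27,20,0,1,60,27,20,0,1,60,27,20,-30,1,60,27,20,-30,1,60]'|head -3
```

```text
tool_pos: [0.436, 0.2645, 0.2268]
t: 7.45
tool_pos: [0.4609, 0.284, 0.1918]
orientation: [3.104, 0.472, -0.01]
```

```bash
python3 -m inch '[0,1,-30,0,60,0,1,-55,0,60,0,1,-70,0,60,0,1,-70,0,60,0,1,-70,0,60]'; python3 -m inch '[0,0,0,0,0,0,0,0,0,0,0,0,0,0,0,0,0,0,0,0,0,0,0,0,0,0,0,0,0,0]' 60
```

```text
t: 7.87
tool_pos: [0.4622, 0.2859, 0.127]
orientation: [3.105, 0.473, -0.002]
force: [0.1, 0.6, 0.7]
opening: 0.0557
gripper_force: 0.0
t: 8.37
tool_pos: [0.463, 0.2867, 0.1273]
orientation: [-3.105, -0.474, -0.001]
force: [-0.8, 0.6, 2.4]
opening: 0.0233
gripper_force: 59.9
```

```bash
python3 -m inch '[0,0,20,0,0,0,0,45,0,0,0,0,80,0,0,0,0,110,0,0,0,0,110,0,0,0,0,110,0,0]'
python3 - <<'E'
from h import *
c=cam("wrist"); t=cam("top"); np.savez("w4.npz",W=c["W"],K=c["K"],D=c["D"])
f=lambda i,k,w:cv2.resize(i,(w,int(i.shape[0]*w/i.shape[1])),interpolation=cv2.INTER_CUBIC)
a=t["image"][195:275,300:460]   # x2.5? 
w2=cv2.imread("pics/w2.png")[90:220,390:550]
b=c["image"]
row=np.hstack([cv2.resize(a,None,fx=2.5,fy=2.5,interpolation=cv2.INTER_CUBIC),cv2.resize(w2[:80+50],(400,325),interpolation=cv2.INTER_CUBIC)[125:325]])
bb=cv2.resize(b,None,fx=.96,fy=.96)
bb=cv2.copyMakeBorder(bb,0,0,0,800-bb.shape[1],cv2.BORDER_CONSTANT)
cv2.imwrite("pics/m4.png",np.vstack([row,bb])); print(np.vstack([row,bb]).shape)
E
```

```text
t: 8.87
tool_pos: [0.4636, 0.287, 0.2381]
orientation: [-3.105, -0.474, -0.005]
force: [-0.3, 0.1, -5.2]
opening: 0.0231
gripper_force: 59.9
(584, 800, 3)
```

View pics/m4.png

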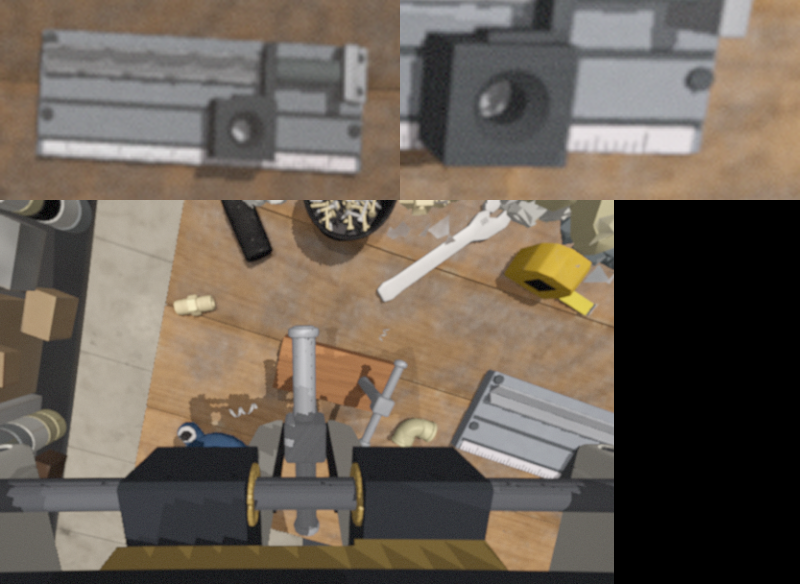

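```bash
python3 - <<'E'
from h import *
np.set_printoptions(precision=4,suppress=True)
c=dict(np.load("w2.npz")); t=cam("top"); w4=dict(np.load("w4.npz"))
p=(434.5,182.5);q=(396.5,246.6)
print(onz(c,p,.07),onz(t,q,.07),tri((c,p),(t,q)))
T=lambda x,y:(x/2.5+300-.3,y/2.5+195-.3); W=lambda x,y:((x-400)/2.5+390-.3,(y+125)/2.5+90-.3)
for a in [(215,97),(274,95),(275,160),(214,160)]: print(onz(t,T(*a),.07))
for a in [(452,45),(578,47),(567,165),(443,165)]: print(onz(c,W(*a),.07))
E
```

```text
[ 0.4368 -0.1499  0.07  ] [ 0.4383 -0.1439  0.07  ] (array([ 0.4393, -0.1425,  0.0863]), [np.float64(1.6920240738619121), np.float64(1.6920240738618866)])
[ 0.4675 -0.119   0.07  ]
[ 0.4705 -0.1731  0.07  ]
[ 0.4115 -0.1743  0.07  ]
[ 0.4104 -0.1186  0.07  ]
[ 0.4653 -0.1213  0.07  ]
[ 0.4634 -0.1769  0.07  ]
[ 0.409  -0.1772  0.07  ]
[ 0.41   -0.1203  0.07  ]
```

```bash
python3 -m inch '[0,0,35,0,0,-5,-20,55,7,0,-5,-60,55,14,0,-8,-100,55,21,0,-10,-140,55,28,0,-12,-180,55,35,0,-14,-220,55,42,0,-16,-260,50,49,0,-18,-300,30,55,0,-20,-340,10,60,0]' | head -3
python3 -m inch '[-4,-40,0,0,0,-5,-75,0,0,0,-5,-94,0,0,0,-5,-94,0,0,0,-5,-94,0,0,0,-5,-94,0,0,0]'
python3 - <<'E'
from h import *
c=cam("wrist"); s=robot.read_state(); sc=cam("scene"); np.savez("w5.npz",W=c["W"],K=c["K"],D=c["D"])
print(s["tool_pos"],s["q"][5])
b=cv2.resize(sc["image"][150:270,300:440],None,fx=3,fy=3,interpolation=cv2.INTER_CUBIC)
a=c["image"][60:330,150:530]
a=cv2.copyMakeBorder(a,0,360-270,0,0,cv2.BORDER_CONSTANT)
cv2.imwrite("pics/m5.png",np.hstack([a,b])); print(np.hstack([a,b]).shape)
E
```

```text
t: 9.85
tool_pos: [0.444, -0.0212, 0.2602]
orientation: [-2.494, -1.909, 0.001]
t: 10.35
tool_pos: [0.439, -0.1129, 0.2601]
orientation: [-2.498, -1.901, 0.002]
force: [-0.2, 0.9, -4.6]
opening: 0.023
gripper_force: 59.9
[ 0.43928844 -0.11264701  0.26050261] -0.0959243012238845
(360, 800, 3)
```

View pics/m5.png

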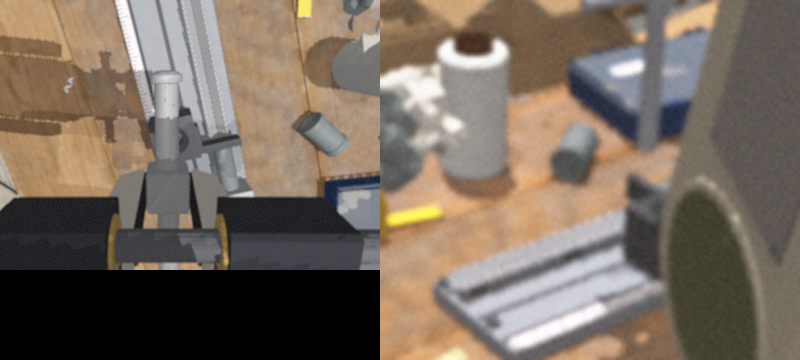

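The picture shows the key hanging straight, over the stop's bed but about 34 mm short of the hole. The crossbar hides most of the hole (visible near crop 183,138). I move over it and go down by feel, using the hole's funnel.

```bash
python3 -m inch '[0,-34,0,0,0,0,-34,-20,0,0,0,-34,-45,0,0,0,-34,-58,0,0,0,-34,-58,0,0,0,-34,-58,0,0]'; python3 -m inch '[0,0,-5,0,0,0,0,-10,0,0,0,0,-15,0,0,0,0,-20,0,0,0,0,-20,0,0]'; python3 -c "
from plant import robot;s=robot.read_state();print(s['wrist_torque'],s['force'])"
```

```text
t: 10.95
tool_pos: [0.4393, -0.1465, 0.2032]
orientation: [-2.497, -1.904, 0.001]
force: [0.4, 0.0, -4.2]
opening: 0.023
gripper_force: 60.0
t: 11.37
tool_pos: [0.4392, -0.1473, 0.1826]
orientation: [-2.498, -1.903, 0.001]
force: [-0.3, 0.2, -4.4]
opening: 0.0234
gripper_force: 60.0
[ 0.02086747 -0.02055084  0.04284498] [-0.29824878  0.23896634 -4.36215286]
```

```bash
for i in 1 2 3; do python3 -m inch '[0,0,-2,0,0,0,0,-4,0,0,0,0,-4,0,0]'|grep -E "tool_pos|force: \["; done
```

```text
tool_pos: [0.4397, -0.1475, 0.1798]
force: [-0.6, -0.2, -4.6]
tool_pos: [0.4393, -0.1474, 0.175]
force: [-1.0, 0.2, -3.7]
tool_pos: [0.4394, -0.1474, 0.171]
force: [-2.0, 1.2, -3.6]
```

```bash
for i in 1 2 3 4 5; do python3 -m inch '[0,0,-2,0,0,0,0,-3,0,0,0,0,-3,0,0]'|grep -E "tool_pos|force: \["; done
```

```text
tool_pos: [0.4395, -0.1475, 0.1684]
force: [-1.6, 1.3, -4.9]
tool_pos: [0.4396, -0.1475, 0.1654]
force: [-2.0, 1.4, -3.9]
tool_pos: [0.4396, -0.1475, 0.1624]
force: [-1.6, 1.2, -4.7]
tool_pos: [0.4396, -0.1475, 0.1594]
force: [-2.2, 1.0, -4.4]
tool_pos: [0.4399, -0.1476, 0.157]
force: [-3.5, 1.7, -0.6]
```

```bash
python3 -m inch '[0,0,-1,0,0,0,0,-2,0,0]'|grep -E "tool_pos|force: \["; for i in 1 2 3; do python3 -m inch '[0,0,0,-2,0,0,0,0,-4,0,0,0,0,-6,0,0,0,0,-8,0]'|grep -E "tool_pos|force: \["; done
```

```text
tool_pos: [0.4401, -0.1478, 0.1556]
force: [-3.9, 1.0, 1.9]
tool_pos: [0.4394, -0.1474, 0.1542]
force: [-2.9, 1.7, -3.3]
tool_pos: [0.4395, -0.1473, 0.1541]
force: [-1.3, 2.5, -3.0]
tool_pos: [0.4396, -0.1473, 0.1541]
force: [-1.9, 2.4, -4.5]
```

```bash
for i in 1 2 3 4 5; do python3 -m inch '[0,0,-2,0,0,0,0,-3,0,0,0,0,-3,0,0]'|grep -E "tool_pos|force: \["; done; python3 -c "
from plant import robot;s=robot.read_state();print(s['wrist_torque'],s['q'][5])"
```

```text
tool_pos: [0.4408, -0.1477, 0.1534]
force: [-3.3, 3.8, 8.2]
tool_pos: [0.4414, -0.1478, 0.1517]
force: [-5.1, 5.6, 16.2]
tool_pos: [0.4427, -0.1485, 0.1503]
force: [-4.4, 3.4, 23.1]
tool_pos: [0.444, -0.1492, 0.149]
force: [-5.0, 4.0, 30.2]
tool_pos: [0.4454, -0.1498, 0.1479]
force: [-3.8, 3.6, 39.7]
[1.17516813 1.46737244 0.21815337] 0.25246774147526796
```

```bash
python3 -m inch '[0,0,4,0,0,0,0,8,0,0,0,0,11,0,0,0,0,11,0,0]'|grep -E "tool_pos|force: \[|orient"; for i in 1 2 3 4 5; do python3 -m inch '[0,0,0,-2,0,0,0,0,-4,0,0,0,0,-6,0]'|grep -E "tool_pos|force: \["; done
```

```text
tool_pos: [0.4396, -0.1477, 0.1493]
orientation: [-2.84, -1.342, 0.001]
force: [5.1, -2.0, -13.1]
tool_pos: [0.4396, -0.1478, 0.1492]
force: [4.9, -2.4, -13.9]
tool_pos: [0.4395, -0.148, 0.1492]
force: [4.1, -3.1, -13.6]
tool_pos: [0.4395, -0.1481, 0.1492]
force: [3.9, -3.8, -13.2]
tool_pos: [0.4394, -0.1483, 0.1493]
force: [2.3, -4.6, -12.9]
tool_pos: [0.4393, -0.1484, 0.1493]
force: [3.3, -4.8, -12.9]
```

```bash
python3 - <<'E'
from h import *
s=robot.read_state();print(s['wrist_torque'],s['q'][5],s['tool_pos'],s["opening"])
Rm=R.from_rotvec(s["orientation"]).as_matrix();print(Rm.round(4))
c=cam("scene");t=cam("top");w=cam("wrist");np.savez("w6.npz",W=w["W"],K=w["K"],D=w["D"])
for n,c in (("sc",c),("tp",t),("wr",w)): cv2.imwrite(f"pics/x6{n}.png",c["image"])
a=w["image"][150:350,150:480]
cv2.imwrite("pics/m6.png",cv2.resize(a,None,fx=2.4,fy=2.4,interpolation=cv2.INTER_CUBIC))
E
```

```text
[-1.46275526 -0.9165598   0.22430477] 0.7784286793177908 [ 0.43932366 -0.14839836  0.14928325] 0.023489765131025235
[[ 9.367e-01  3.501e-01 -1.200e-03]
 [ 3.501e-01 -9.367e-01 -1.300e-03]
 [-1.600e-03  8.000e-04 -1.000e+00]]
```

View pics/m6.png

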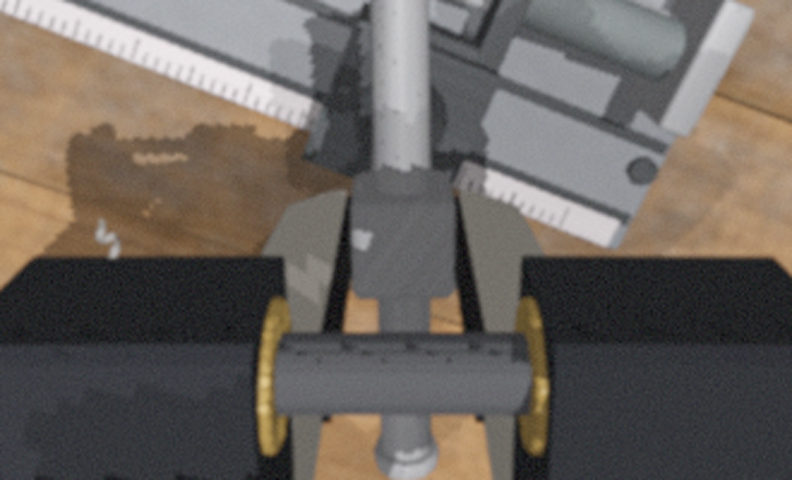

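The key is centred. The torque about z (0.22 N m) equals the screw's rub and the foot is about 8 mm below the rim, so it looks engaged but wedged by my hard press. I ease it with light pressing and a small yaw wiggle.

```bash
cat > st.py <<'E'
from plant import robot;import numpy as np
s=robot.read_state();print("p",s['tool_pos'].round(4),"F",s['force'].round(1),"M",s['wrist_torque'].round(2),"q6",s["q"][5].round(3),"t",s["t"].round(1))
E
for i in 1 2 3; do python3 -m inch '[0,0,-1,2,0,0,0,-1,4,0,0,0,-2,2,0,0,0,-2,0,0]' >/dev/null; python3 st.py; done
```

```text
Traceback (most recent call last):
  File "st.py", line 2, in <module>
    s=robot.read_state();print("p",s['tool_pos'].round(4),"F",s['force'].round(1),"M",s['wrist_torque'].round(2),"q6",s["q"][5].round(3),"t",s["t"].round(1))
                                                                                                                                             ^^^^^^^^^^^^
AttributeError: 'float' object has no attribute 'round'
Traceback (most recent call last):
  File "st.py", line 2, in <module>
    s=robot.read_state();print("p",s['tool_pos'].round(4),"F",s['force'].round(1),"M",s['wrist_torque'].round(2),"q6",s["q"][5].round(3),"t",s["t"].round(1))
                                                                                                                                             ^^^^^^^^^^^^
AttributeError: 'float' object has no attribute 'round'
Traceback (most recent call last):
  File "st.py", line 2, in <module>
    s=robot.read_state();print("p",s['tool_pos'].round(4),"F",s['force'].round(1),"M",s['wrist_torque'].round(2),"q6",s["q"][5].round(3),"t",s["t"].round(1))
                                                                                                                                             ^^^^^^^^^^^^
AttributeError: 'float' object has no attribute 'round'
```

```bash
sed -i 's/s\["t"\].round(1)/s["t"]/' st.py; python3 st.py; python3 -m inch '[0,0,0,2,0,0,0,0,4,0,0,0,0,2,0,0,0,0,0,0]' >/dev/null; python3 st.py
```

```text
p [ 0.4413 -0.1488  0.1466] F [-0.  -1.9  5.3] M [-0.6  -0.19  0.2 ] q6 0.778 t 18.5167
p [ 0.4405 -0.1486  0.1455] F [ 1.  -2.7  0.4] M [-0.93 -0.43  0.2 ] q6 0.778 t 18.85
```

```bash
for i in 1 2 3; do python3 -m inch '[0,0,-1,2,0,0,0,-2,4,0,0,0,-2,2,0,0,0,-2,0,0]' >/dev/null; python3 st.py; python3 -m inch '[0,0,0,2,0,0,0,0,4,0,0,0,0,2,0,0,0,0,0,0]' >/dev/null; python3 st.py; done
```

```text
p [ 0.4403 -0.1485  0.1431] F [ 1.7 -3.9 -2.7] M [-1.02 -0.51  0.25] q6 0.778 t 19.1833
p [ 0.4403 -0.1486  0.1431] F [ 1.2 -3.4 -2.4] M [-1.01 -0.49  0.26] q6 0.778 t 19.5167
p [ 0.4414 -0.1488  0.1429] F [ 0.2 -1.2  8.2] M [-0.57 -0.09  0.22] q6 0.778 t 19.85
p [ 0.4414 -0.1488  0.1429] F [ 0.1 -0.7  6.8] M [-0.56 -0.08  0.27] q6 0.778 t 20.1833
p [ 0.4425 -0.149   0.1428] F [-0.4  0.2 17.8] M [-0.05  0.3   0.22] q6 0.778 t 20.5167
p [ 0.4425 -0.149   0.1428] F [-1.5  0.3 18.5] M [-0.05  0.27  0.26] q6 0.778 t 20.85
```

Seated: TCP z is 0.143, which puts the foot at 0.024 m, the socket floor. I ease off the press and tighten clockwise.

```bash
python3 -m inch '[0,0,3,0,0,0,0,3,0,0]' >/dev/null; python3 st.py; for i in 1 2 3 4 5; do python3 -m inch '[0,0,0,-3,0,0,0,0,-6,0]' >/dev/null; python3 st.py; done
```

```text
p [ 0.4407 -0.1486  0.143 ] F [ 2.6 -2.5  4.3] M [-0.86 -0.37  0.09] q6 0.777 t 21.0167
p [ 0.4408 -0.1487  0.143 ] F [ 1.2 -3.6  5.5] M [-1.02 -0.28  0.25] q6 0.883 t 21.1833
p [ 0.4407 -0.1488  0.1429] F [ 0.5 -3.6  5.2] M [-1.25 -0.21  0.48] q6 0.988 t 21.35
p [ 0.4406 -0.1489  0.1429] F [-0.3 -3.4  6.1] M [-1.31  0.06  0.89] q6 1.092 t 21.5167
p [ 0.4404 -0.1489  0.1429] F [-1.2 -3.3  6.6] M [-1.38  0.23  1.15] q6 1.197 t 21.6833
p [ 0.4404 -0.149   0.1429] F [-1.2 -3.8  5.6] M [-1.48  0.41  1.01] q6 1.301 t 21.85
```

```bash
for i in 1 2 3; do python3 -m inch '[0,0,0,-3,0,0,0,0,-6,0,0,0,0,-6,0]'|grep opening; python3 st.py; done
python3 - <<'E'
from h import *
w=cam("wrist");np.savez("w7.npz",W=w["W"],K=w["K"],D=w["D"]);cv2.imwrite("pics/x7wr.png",w["image"])
# crossbar edges angle: compare x6 and x7 in region below the hub
for n in ("x6wr","x7wr"):
    g=cv2.cvtColor(cv2.imread(f"pics/{n}.png"),cv2.COLOR_BGR2GRAY)
    for r in range(155,215,12): 
        row=cv2.GaussianBlur(g,(3,3),0)[r,270:370].astype(int); d=np.diff(row); print(n,r,270+d.argmax(),270+d.argmin(),d.max(),d.min())
E
```

```text
opening: 0.0233
p [ 0.4402 -0.1493  0.1429] F [-2.  -5.5  5.9] M [-1.73  0.52 -0.13] q6 1.408 t 22.1
opening: 0.0233
p [ 0.44   -0.1494  0.1429] F [-1.8 -5.8  7.3] M [-1.76  0.75 -0.13] q6 1.513 t 22.35
opening: 0.0237
p [ 0.4399 -0.1494  0.1429] F [-2.2 -5.9  6.2] M [-1.81  0.97 -0.04] q6 1.617 t 22.6
x6wr 155 303 281 25 -18
x6wr 167 362 327 20 -24
x6wr 179 357 279 27 -22
x6wr 191 305 279 22 -35
x6wr 203 305 328 25 -26
x7wr 155 332 304 23 -18
x7wr 167 337 293 23 -29
x7wr 179 343 278 22 -29
x7wr 191 305 328 24 -23
x7wr 203 353 328 37 -20
```

```bash
python3 - <<'E'
from h import *
a=cv2.imread("pics/x6wr.png");b=cv2.imread("pics/x7wr.png")
for n,i in (("6",a),("7",b)):
    g=cv2.GaussianBlur(cv2.cvtColor(i,cv2.COLOR_BGR2GRAY),(3,3),0)
    for r in (110,130,150,170,200,220,240,255,265,320,335): print(n,r,g[r,284:352:4].tolist())
# feature matching of hub region between the two
def m(box):
    x,y,w,h=box;T=a[y:y+h,x:x+w];s=b[y-25:y+h+25,x-25:x+w+25];r=cv2.minMaxLoc(cv2.matchTemplate(s,T,cv2.TM_CCOEFF_NORMED));return r[1],r[3][0]-25,r[3][1]-25
print("bar far",m((296,120,42,60)),"hub",m((294,222,50,50)),"near end",m((300,325,40,30)))
E
```

```text
6 110 [152, 141, 146, 148, 147, 147, 147, 147, 168, 178, 172, 169, 170, 171, 171, 171, 171]
6 130 [161, 134, 126, 149, 173, 178, 161, 153, 154, 154, 162, 172, 153, 142, 146, 147, 148]
6 150 [148, 172, 172, 172, 164, 126, 151, 183, 202, 188, 173, 148, 132, 97, 104, 147, 177]
6 170 [90, 100, 103, 68, 88, 106, 146, 183, 199, 188, 173, 120, 74, 88, 99, 96, 78]
6 200 [101, 66, 66, 64, 49, 61, 136, 159, 172, 183, 161, 114, 65, 75, 90, 89, 87]
6 220 [72, 68, 57, 47, 53, 74, 108, 105, 138, 142, 104, 100, 62, 62, 59, 119, 127]
6 240 [113, 113, 88, 73, 100, 100, 99, 101, 100, 102, 101, 100, 101, 100, 48, 107, 113]
6 255 [113, 108, 27, 67, 104, 99, 100, 103, 100, 101, 101, 98, 98, 98, 43, 35, 114]
6 265 [133, 77, 26, 66, 99, 102, 99, 101, 100, 100, 98, 99, 100, 99, 42, 20, 92]
6 320 [93, 94, 95, 95, 94, 94, 95, 95, 94, 95, 95, 93, 94, 96, 96, 96, 94]
6 335 [136, 140, 138, 138, 135, 136, 97, 114, 124, 122, 116, 108, 131, 156, 159, 161, 160]
7 110 [173, 172, 172, 162, 111, 112, 110, 133, 120, 119, 123, 125, 126, 128, 132, 137, 144]
7 130 [147, 145, 144, 144, 144, 131, 109, 111, 104, 107, 111, 99,
[... 178 characters left out ...]
1, 87, 140, 150, 150]
7 200 [104, 104, 103, 99, 68, 70, 141, 162, 171, 165, 152, 111, 70, 72, 86, 87, 87]
7 220 [125, 100, 90, 88, 87, 92, 140, 161, 167, 165, 150, 111, 63, 86, 85, 86, 88]
7 240 [111, 111, 87, 74, 157, 165, 166, 163, 164, 167, 168, 166, 167, 163, 69, 129, 112]
7 255 [109, 107, 24, 66, 98, 97, 99, 99, 98, 98, 98, 97, 96, 96, 41, 33, 110]
7 265 [112, 61, 23, 63, 143, 166, 165, 166, 165, 163, 160, 162, 163, 158, 54, 26, 91]
7 320 [92, 90, 90, 92, 92, 91, 90, 90, 92, 91, 91, 92, 91, 90, 91, 91, 91]
7 335 [98, 98, 115, 99, 96, 100, 86, 93, 97, 96, 93, 87, 101, 83, 79, 77, 75]
bar far (0.7961022257804871, 1, 11) hub (0.6165102124214172, 0, -3) near end (0.5169376134872437, -2, -1)
```

```bash
python3 - <<'E'
from h import *
m=cv2.imread("pics/m5.png")[0:270,0:380]; w5=np.zeros((400,640,3),np.uint8); w5[60:330,150:530]=m
ims={"5":w5,"6":cv2.imread("pics/x6wr.png"),"7":cv2.imread("pics/x7wr.png")}
for n,i in ims.items():
    g=cv2.GaussianBlur(cv2.cvtColor(i,cv2.COLOR_BGR2GRAY),(3,3),0)
    print(n,"hub row255",g[255,286:350:2].tolist());print("  col 319 rows",[(r,int(g[r,319])) for r in range(124,300,4)])
E
```

```text
5 hub row255 [120, 117, 70, 27, 31, 73, 104, 108, 108, 105, 106, 109, 111, 110, 108, 107, 107, 107, 107, 108, 108, 106, 105, 105, 107, 105, 92, 46, 24, 41, 99, 121]
  col 319 rows [(124, 166), (128, 177), (132, 156), (136, 211), (140, 201), (144, 179), (148, 203), (152, 204), (156, 204), (160, 204), (164, 205), (168, 205), (172, 205), (176, 188), (180, 140), (184, 137), (188, 137), (192, 136), (196, 137), (200, 136), (204, 136), (208, 136), (212, 136), (216, 135), (220, 111), (224, 111), (228, 110), (232, 96), (236, 105), (240, 110), (244, 110), (248, 108), (252, 107), (256, 108), (260, 107), (264, 108), (268, 105), (272, 102), (276, 107), (280, 106), (284, 108), (288, 82), (292, 65), (296, 62)]
6 hub row255 [114, 108, 64, 27, 31, 67, 95, 104, 105, 99, 98, 100, 103, 103, 100, 100, 102, 101, 100, 101, 100, 98, 97, 98, 99, 98, 85, 43, 22, 35, 92, 114]
  col 319 rows [(124, 144), (128, 177), (132, 150), (136, 205), (140, 188), (144, 156), (148, 192), (152, 192), (156, 193), (160, 192), (164, 192), (168, 192), (172, 191), (176, 192), (180, 191), (184, 190), (188, 190), (192, 191), (196, 
[... 276 characters left out ...]
292, 62), (296, 77)]
7 hub row255 [110, 107, 62, 24, 27, 66, 96, 98, 99, 97, 97, 99, 100, 99, 98, 98, 97, 98, 98, 98, 98, 97, 95, 96, 96, 96, 84, 41, 23, 33, 88, 110]
  col 319 rows [(124, 123), (128, 99), (132, 146), (136, 194), (140, 168), (144, 155), (148, 173), (152, 172), (156, 172), (160, 172), (164, 172), (168, 170), (172, 170), (176, 170), (180, 170), (184, 169), (188, 169), (192, 169), (196, 168), (200, 168), (204, 168), (208, 168), (212, 168), (216, 167), (220, 168), (224, 167), (228, 167), (232, 120), (236, 153), (240, 167), (244, 170), (248, 113), (252, 99), (256, 97), (260, 147), (264, 165), (268, 121), (272, 93), (276, 97), (280, 97), (284, 99), (288, 75), (292, 72), (296, 87)]
```

The key hasn't slipped in the grip: hub and bar pixels match those before insertion, and the foot is on the floor. The torque rose to 1.15 N m at about 60–70° of turn, so the stop was reached and the hexagon then snapped over a flat. I carry on gently to the next aligned position and check that the torque comes up hard without the 0.2 N m rubbing plateau.

```bash
for i in 1 2 3 4 5 6; do python3 -m inch '[0,0,0,-3,0]'>/dev/null; python3 st.py; done
```

```text
p [ 0.4398 -0.1495  0.1429] F [-3.2 -5.7  7.4] M [-1.88  1.1   0.12] q6 1.666 t 22.7333
p [ 0.4397 -0.1495  0.1429] F [-3.8 -5.7  8. ] M [-1.79  1.21  0.08] q6 1.721 t 22.8167
p [ 0.4396 -0.1494  0.1429] F [-4.1 -5.7  8.1] M [-1.77  1.27  0.1 ] q6 1.774 t 22.9
p [ 0.4396 -0.1494  0.1429] F [-4.7 -5.1  9.5] M [-1.71  1.37  0.03] q6 1.826 t 22.9833
p [ 0.4395 -0.1493  0.1429] F [-4.6 -6.   8.8] M [-1.61  1.49  0.15] q6 1.878 t 23.0667
p [ 0.4394 -0.1494  0.1429] F [-5.4 -5.3  9.5] M [-1.63  1.64  0.13] q6 1.931 t 23.15
```

```bash
for i in 1 2 3 ; do python3 -m inch '[0,0,0,-3,0]'>/dev/null; python3 st.py; done
```

```text
p [ 0.4393 -0.1494  0.1429] F [-5.8 -5.1 10.6] M [-1.67  1.8   0.19] q6 1.983 t 23.2333
p [ 0.4392 -0.1494  0.1429] F [-5.7 -5.7 10.6] M [-1.71  1.88  0.43] q6 2.035 t 23.3167
p [ 0.4393 -0.1491  0.1428] F [-4.5 -3.   9.9] M [-0.99  1.32  0.66] q6 2.087 t 23.4
```

Torque comes up the same way at q6 ≈ 1.98, exactly 60° after the first time and with no rubbing plateau, so the screw is on its stop. I give it a last nudge, release and lift off.

```bash
python3 -m inch '[0,0,0,-2,0,0,0,0,-2,0]'>/dev/null; python3 st.py; python3 -m inch '[0,0,0,-2,0,0,0,0,-2,40,0,0,0,-2,60,0,0,0,-2,60,0,0,0,-2,60,0,0,0,-2,60]'; python3 -m inch '[0,0,15,0,60,0,0,40,0,60,0,0,70,0,60,0,0,100,0,60,0,0,140,0,60,-30,40,150,0,60,-60,80,150,0,60,-60,120,150,0,60,-60,160,150,0,60,-60,200,150,0,60]'; python3 st.py
```

```text
p [ 0.4394 -0.1488  0.1428] F [-4.8 -3.9  9.1] M [-1.    1.47  0.69] q6 2.122 t 23.5667
t: 24.07
tool_pos: [0.4396, -0.1474, 0.1414]
orientation: [-2.742, 1.532, 0.001]
force: [0.7, -0.0, 0.2]
opening: 0.052
gripper_force: 0.0
t: 24.9
tool_pos: [0.3791, 0.044, 0.2922]
orientation: [-2.74, 1.535, -0.002]
force: [1.2, -0.8, 0.4]
opening: 0.0558
gripper_force: 0.0
p [0.3791 0.044  0.2922] F [ 1.2 -0.8  0.4] M [ 0.05 -0.1  -0.  ] q6 2.573 t 24.9
```

```bash
python3 - <<'E'
from h import *
np.set_printoptions(precision=4,suppress=True)
t=cam("top"); old=cv2.imread("pics/top0.png"); d=np.abs(t["image"].astype(int)-old).max(2)
g=t["image"].max(2)
print("expected hub px",px(t,(.4395,-.1475,.174)),"foot",px(t,(.4395,-.1475,.07)))
m=((d>45)&(g>110)).astype(np.uint8); m[:,:340]=0; m[:190]=0; m[300:]=0
n,l,s,c=cv2.connectedComponentsWithStats(m)
for i in range(1,n):
    if s[i,4]>25:
        ys,xs=np.where(l==i);P=np.c_[xs,ys].astype(np.float32);r=cv2.minAreaRect(P);b=cv2.boxPoints(r)
        print(s[i],c[i],"centre@.17",onz(t,c[i],.17),r)
# other things: changes elsewhere
for nm,(x0,x1,y0,y1) in dict(small=(225,265,195,265),stand=(190,265,215,252),elbow=(270,302,240,270),tape=(300,360,138,170),coupling=(402,435,148,182)).items():
    print(nm,d[y0:y1,x0:x1].mean().round(1))
sub=g[205:285:5,370:431:4];print(sub)
E
```

```text
expected hub px [406.6564 245.7858] foot [398.058  246.0854]
[355 228  25   9 112] [369.6696 233.0268] centre@.17 [ 0.4642 -0.0711  0.17  ] ((367.0, 232.0), (8.0, 24.0), 90.0)
[352 238  28  18 277] [364.4729 245.0542] centre@.17 [ 0.4392 -0.0606  0.17  ] ((365.5, 246.5), (17.0, 27.0), 90.0)
[340 253  12   6  54] [345.4259 255.2222] centre@.17 [ 0.4174 -0.0215  0.17  ] ((345.5, 255.5), (5.0, 11.0), 90.0)
[384 255  12   6  30] [389.8    257.4333] centre@.17 [ 0.4148 -0.1134  0.17  ] ((389.5000305175781, 257.5), (10.357135772705078, 4.767570495605469), 9.462322235107422)
[351 260   8   6  31] [354.2581 262.2903] centre@.17 [ 0.4033 -0.04    0.17  ] ((354.54998779296875, 262.3500061035156), (7.589465618133545, 4.110960960388184), 18.434947967529297)
[364 260   8   7  41] [367.1951 262.9024] centre@.17 [ 0.4026 -0.0667  0.17  ] ((367.2059020996094, 262.82354736328125), (6.5484619140625, 6.305926322937012), 75.96376037597656)
[340 274  21  26 409] [349.0709 289.0318] centre@.17 [ 0.3487 -0.0302  0.17  ] ((350.0, 286.5), (25.0, 20.0), 90.0)
[375 274   9  26 176] [378.8409 288.4886] centre@.
[... 606 characters left out ...]
  75  88  92  90  84 138 138]
 [138 141 138 136  70  88  84  82  90  85 106 128 130 155 118 104]
 [138 135 129  82  73  82  79  65  76 140 118 150 116  88  98  83]
 [142 142 138  81  77  80  68  72 171 168 166 125 135 137 131 135]
 [117 126 141  79  78  84  75 143 112 157 128 132 133 133 130 132]
 [ 95 119 121  82  77 127 158 102  73  80 103 102  98  97 103 105]
 [128 117 130 103 147 115 108 112 116 163 173 194 194 196 202 197]
 [137 115 143 118  79  81  79  79 115 128 116 111 113 121 109 106]
 [145 106 143 122  75 113 123 124 129 128 119 113 116 121 123 121]
 [151  97 151 137 106 118 123 128 128 125 124 113 115 118 119 121]
 [155  92 155 147 107 124 126 124 115 121 116 119 118 122 127 124]]
```

The hub shows at (406,245) in the top view against a predicted (406.7,245.8) for a key seated upright, so it is standing in the screw. The smaller key, tape measure and coupling look unchanged; the arm most likely hides the elbow in this frame. Handing in.

```bash
python3 -c "
from plant import job;print(job.close_job())"
```

```text
the job is handed in; nothing more can be done
None
```

I handed the job in at about 25 s: the stop holds the pipe snug, the screw came up hard, and the larger key stands in it. The key slipped over one flat of the socket during tightening, then came up hard again, and I judged the tightness from wrist torque, not a direct reading. Pressing the key in reached about 40 N on the wrist.

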